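Press the dowelled block into the corner of the positioning jig

ROBOT

A 7-joint arm with a two-finger parallel gripper is mounted at the origin on the work surface. World frame = base frame: x ahead of the robot, y to its left, z up, the work surface at z = 0. Lengths are in mm, angles in rad, forces in N, time in s.
With the tool pointing down it reaches from about 425 to 1025 mm from the base axis. Payload 9.4 kg.
Tool frame: the origin (TCP) lies at the very end of the fingers, on their centre line; the grasp point (between the pads) lies behind it (pinch_z is the z of the grasp point in the tool frame, in mm); z points along the fingers, y is the line along which they close (so a half turn about z gives the same grasp; the last joint's range is limited). The gripper opens to 93 mm and grips with 3 to 60 N. Pads are 15 mm wide; open, the fingers measure 128 mm over their backs; the gripper's body (75 mm by 188 mm) begins 65 mm behind the grasp point.
Start: joints at [1.088, 0.599, -0.003, 1.599, 0.002, 0.943, -0.08], TCP at [286.187, -666.124, 218.618] pointing down, gripper open.
Joint ranges: [-2.57, 2.57], [-0.35, 1.97], [-1.29, 1.29], [0.11, 2.56], [-1.05, 4.19], [0.11, 1.86], [-2.63, 2.63]. Speed limits (rad/s): [2.22, 2.22, 3.01, 3.01, 3.14, 3.14, 3.14].

INTERFACE

Orientations are given as [roll, pitch, yaw] about the fixed x, y, z axes, in that order (R = Rz(yaw) Ry(pitch) Rx(roll)).
In Python, from bench import * gives the robot as it stands. Calls block until the motion is done:
- goto(position, orientation): joint-space move of the TCP to a pose.
- movel(position, frame=None, velocity=150): straight line of the TCP; frame=None keeps the orientation; velocity is the mean speed in mm/s.
- goto_joints(angles): joint-space move.
- grip(opening): finger opening in mm; the grip force is fixed at half the most; returns when the fingers have stopped.
- wait(seconds).
- ik(position, orientation): joint angles nearest the present ones, or None.
- get_state(): the state.
- grab_frame(name): name is "scene" or "top" or "wrist"; returns a dict with "img" (400x640x3 uint8, red, green, blue), "z_map" (400x640 float32, mm along the optical axis (not along the pixel's ray), 0 where there is no reading), "fx", "fy", "cx", "cy" (pixels), "R" (3x3) and "t" (3): a world point X has camera coordinates R X + t. Camera axes: x right, y down, z forward; pixel columns grow to the right and rows downward; lengths in mm; the calibration is good to about 2 mm. A picture is of the moment at which its call begins.
A pose or a line that the arm cannot do raises Unreachable and nothing moves.
- close_job(): hands the job in; it is judged then, once.
Trained networks look in a picture, given as the dict that the camera call returned (one of the last four; its "shot" number tells which), for a name from the list of things; names that differ only in an ending like _2 or _b are one class to them, and where a whole thing is asked for, a point or a joint stands for the part that bears it (a point fixed in the world has none). Each returns a list of dicts, best first, with "conf" (0 to 1); they miss things now and then, are a little off and sometimes report something else, mostly with a low value. They report only what shows in the picture. A call takes as long as a camera call. They do not tell look-alikes from the thing itself.
- spot_in(picture, label): "rect" ([left, top, width, height] in pixels, round what is visible of it).
- outline_of(picture, label): "mask" (400x640 bool, what is visible of it) and "rect" ([left, top, width, height] in pixels, round what is visible of it).
The state is a dict: "t": time; "q": joint angles; "qvel": joint speeds; "joint_torque": joint torques, N m; "eef_pos": TCP position; "orientation": TCP orientation; "ft_force": force on the tool from outside, world axes, zero at the start; "wrist_torque": the same for the moment, N m; "finger_gap": finger opening in mm; "finger_force": force on a finger pad.
Only numpy, scipy, OpenCV 4.12 (cv2) and the standard library are available. Lean on these libraries where they do the work, as an engineer would, in place of code of your own. Each camera call takes 0.05 s, during which the arm holds its last target. There are 200 camera calls.

TASK

On the baseboard of the wooden jig, first push the sliding stop along its track, away from the open end, until its spring detent snaps and it is fully home. Then take the block with two dowel pins on top, set it pins up and flat on the baseboard in the corner of the jig, and press it firmly so that one long side bears on the fixed fence and one end bears on the face of the sliding stop, both at once. Finish while still holding it pressed against both, and leave the other things on the bench where they are.

Things in the scene. Friction and masses are not known exactly. Their poses are not given: they have to be found in the camera images.
- jig: Jig fixed to the bench: plywood baseboard 300 (x) x 220 (y) x 18 mm thick. Origin at the centre of its underside; z up, x along the track of the sliding stop (towards the stop's home end), y towards the fixed fence. A small steel detent housing, 36 x 34 mm and 26 mm high above the board, stands at x = 79, y = -80 mm, and a low wooden bar, 20 x 100 mm and 22 mm high above the board, closes the track at x = 137 mm. The open end of the board is at negative x.
- fence_mid (a point): Middle of the bearing face of the fixed fence, 10 mm above the board's top. The fence is a dark wood strip on the baseboard, 20 mm high above the board, 24 mm thick, along the jig's x from x = -125 to +85 mm; its bearing face is the plane y = +50 mm of the jig and looks to the jig's -y. Axes as the jig's.
- stop_mid (a point): Middle of the bearing face of the sliding stop, 10 mm above the board's top, where it can be pushed towards the jig's +x. The face is a steel bar 90 mm wide along the jig's y (centred on the jig's y = 0), 20 mm high above the board, and looks to the jig's -x; axes as the jig's. Behind it are the 18 mm high wooden carriage, 76 mm long in all, and, 56 mm behind the face, a black knob 24 mm across whose top is 46 mm above the board.
- stop (a joint): Travel of the sliding stop along the jig's x, m: 0 = farthest from home, 0.110 = fully home against its solid end stop, held there by the spring detent. The track rubs with about 1.5 N; the ball detent is met at about 0.097, takes about 8 N to pass, and from about 0.105 on it draws the stop home by itself. The bearing face is then at x = +50 mm of the jig.
- block_mid (a point): Centre, half-way up, of the pale wooden block to be pressed: 70 (own x) x 50 (own y) x 50 mm high, 0.13 kg, with two dowel pins, 10 mm across and 12 mm high, standing on its top at 20 mm either side of the centre along its own x; z up. Starts flat on the bench top, pins up. Both long sides are alike, and both ends.
- seat (a point): Where the block's centre is when it sits flat on the baseboard in the corner, touching the fence and the home sliding stop: 15, 25, 43 mm in the jig's frame (43 mm above the bench top); axes as the jig's. The block rubs on the board and both stops with a friction of about 0.6, so once pressed on one stop it resists sliding along it to the other.
- round_blank: Bystander: pale wooden round, 56 mm across, 48 mm high, upright. Origin at its underside.
- wedge: Bystander: pale wooden stepped block without pins, 62 x 50 x 42 mm. Origin at its underside.
- glue: Bystander: white glue bottle, 56 mm across, 140 mm high, upright.
- mallet: Bystander: hammer lying on the bench, right of the jig.
- brush: Bystander: brush lying at the far left.
- wax: Bystander: flat steel can, 72 mm across, 50 mm high, near left.
- driver: Bystander: screwdriver lying at the far left.
There are look-alikes about, which are no part of the job. Leave any blue or red look-alike of the part that bears block_mid alone.

How it is judged:
By the outcome, as a careful person would: the job done as asked, in the order asked, and still so for the second after the job is handed in, while the arm keeps its last pose, push and grip.
It also fails if it takes over 72 s, if anything falls off the work surface, if the arm or the gripper's body presses on something with over 40 N, if the wrist force passes 120 N, or if a joint passes its speed limit or range.

## Working session

There is one attempt and no reset: what is moved stays moved. The work goes in short steps, each a Python script; the robot and the scene stay as the last script left them, time stands still between calls to the robot, and variables do not carry over. Pictures are saved under pics/ and viewed, at most 10 in all, crops included, and the job is handed in when it is done.

```bash
mkdir -p pics; cat > h.py <<'E'
from bench import *
import numpy as np, cv2
def save(p,n,crop=None,s=1):
    im=p["img"]
    if crop: l,t,w,h=crop; im=im[t:t+h,l:l+w]
    im=cv2.resize(im,None,fx=s,fy=s,interpolation=cv2.INTER_CUBIC)
    cv2.imwrite("pics/"+n,im[:,:,::-1])
def cloud(p):
    z=p["z_map"]; v,u=np.mgrid[:400,:640]
    c=np.stack([(u-p["cx"])/p["fx"]*z,(v-p["cy"])/p["fy"]*z,z],-1)
    X=(c-np.array(p["t"]))@np.array(p["R"])
    X[z==0]=np.nan
    return X
E
python3 - <<'E'
from h import *
a=grab_frame("top"); b=grab_frame("scene")
save(a,"top.png");save(b,"scene.png")
X=cloud(a)
np.savez("top.npz",X=X,img=a["img"])
s=get_state();print(s)
for n in ["block_mid","jig","stop","fence_mid","round_blank","wedge","glue","mallet"]:
    for r in outline_of(a,n)[:5]:
        m=r["mask"]; P=X[m]; print(n,r["conf"],r["rect"],np.nanmedian(P,0).round(),np.nanmax(P[:,2]).round(), a["img"][m].mean(0).round())
E
```

```text
{'t': 0.1, 'q': array([ 1.08833613,  0.60000678, -0.00250064,  1.60002728,  0.00180937,
        0.9429004 , -0.07981001]), 'qvel': array([-0.00011117, -0.00021042,  0.00208429, -0.00258451, -0.00151071,
        0.0004088 , -0.00103298]), 'joint_torque': array([ 6.14280434e-03, -7.66558456e+01,  1.50246955e+00, -2.52939588e+01,
       -5.22604922e-02,  1.35934213e-02,  3.37204449e-05]), 'eef_pos': array([ 285.96450512, -665.76150798,  217.88271546]), 'orientation': array([-3.14026134e+00,  1.57497297e-04,  4.05778982e-01]), 'ft_force': array([-1.51014194, -0.02479365, -0.35965549]), 'wrist_torque': array([-0.02820118, -0.03291243, -0.0076055 ]), 'finger_force': 0.0, 'finger_gap': 92.94338719976055}
block_mid 0.93 [133.5, 226.6, 31.4, 14.1] [444. 589.  49.] 65.0 [195.  25.   7.]
block_mid 0.92 [213.5, 195.6, 25.3, 27.1] [514. 355.  48.] 67.0 [183. 151.  97.]
block_mid 0.74 [171.7, 230.4, 27.3, 20.0] [420. 475.  49.] 65.0 [ 56. 103. 178.]
jig 0.62 [360.5, 141.7, 70.7, 91.5] [ 584. -187.   19.] 70.0 [188. 168. 117.]
jig 0.4 [386.0, 173.4, 24.8, 27.2] [ 582. -187.   36.] 70.0 [126.  98.  71.]
stop 0.56 [383.4, 176.6, 26.2, 23.9] [ 583. -188.   36.] 70.0 [127.  98.  71.]
fence_mid 0.88 [360.0, 141.1, 73.3, 90.3] [ 584. -187.   19.] 70.0 [188. 168. 117.]
round_blank 0.67 [260.3, 215.1, 19.0, 19.1] [471. 211.  47.] 58.0 [186. 156. 102.]
wedge 0.67 [263.3, 164.0, 21.5, 24.9] [618. 201.  38.] 53.0 [189. 160. 104.]
wedge 0.65 [209.8, 254.9, 26.5, 22.8] [341. 355.  48.] 61.0 [181. 185. 183.]
glue 0.68 [268.2, 112.8, 16.2, 20.3] [781. 191.  94.] 147.0 [201. 178. 136.]
mallet 0.79 [469.1, 194.2, 54.8, 78.6] [ 449. -503.   23.] 34.0 [174. 149. 106.]
```

View pics/top.png

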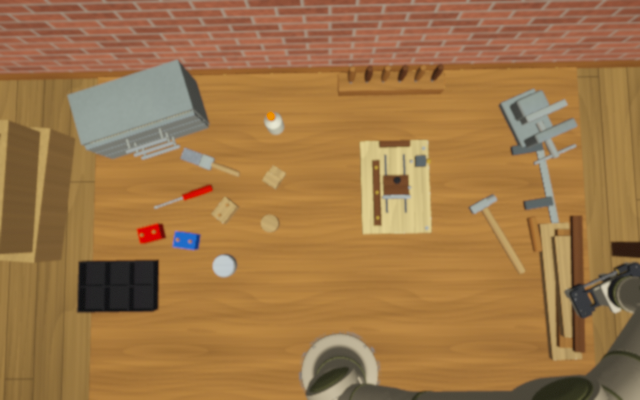

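View pics/scene.png

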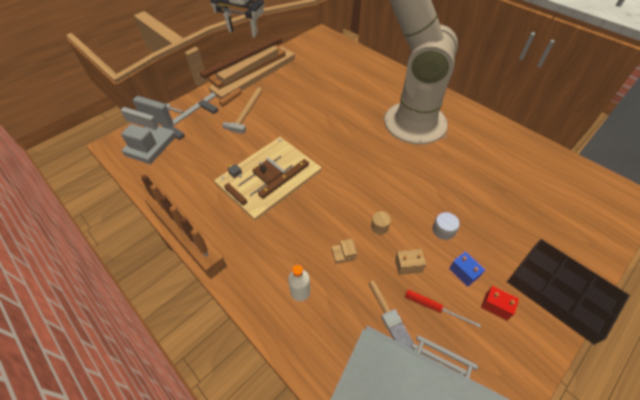

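```bash
python3 - <<'E'
import numpy as np,cv2
d=np.load("top.npz");im=d["img"]
a=cv2.resize(im[130:245,350:445],None,fx=5,fy=5,interpolation=cv2.INTER_CUBIC)
b=cv2.resize(im[180:237,195:260],None,fx=5,fy=5,interpolation=cv2.INTER_CUBIC)
o=np.zeros((575,800,3),np.uint8);o[:a.shape[0],:a.shape[1]]=a;o[:b.shape[0],475:]=b
cv2.imwrite("pics/crop.png",o[:,:,::-1])
E
```

```text
(no output)
```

View pics/crop.png

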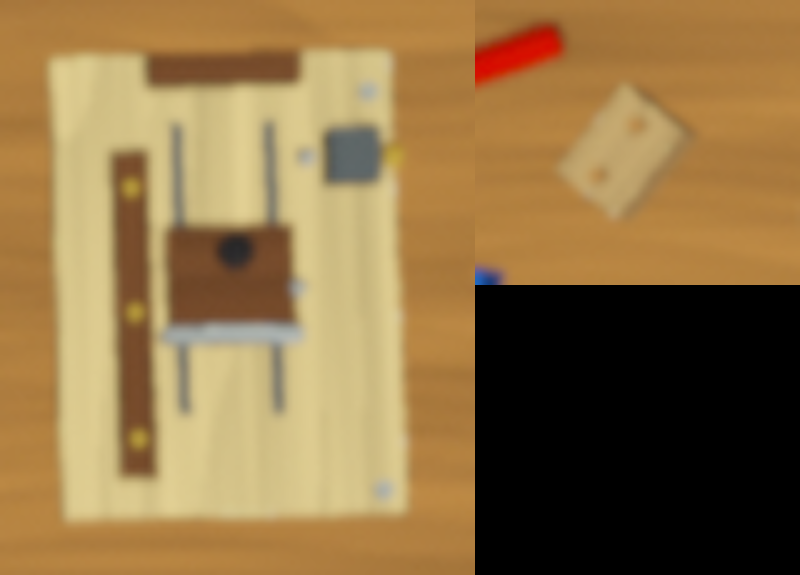

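The top picture shows the jig at (395,187) with its +x up, and the stop part-way along its track at (397,190). Possible confusions with the block are:
- pale pinned block (224,209)
- blue block (186,240)
- red block (150,233)
- wedge (273,177)
- round blank (270,223)

The crop shows two pins on the pale block at (224,209), so that is my choice. Next I'll estimate the jig pose and look from close above.

```bash
python3 - <<'E'
from h import *
X=np.load("top.npz")["X"]
m=(X[...,2]>12)&(abs(X[...,0]-585)<200)&(abs(X[...,1]+187)<150)
r=cv2.minAreaRect(X[m][:,:2].astype(np.float32));print("jig",r)
m=(X[...,2]>35)&(abs(X[...,0]-514)<55)&(abs(X[...,1]-355)<55)
print("block",cv2.minAreaRect(X[m][:,:2].astype(np.float32)))
goto([540,-187,330],[np.pi,0,0])
p=grab_frame("wrist");save(p,"w1.png");np.savez("w1.npz",X=cloud(p),img=p["img"])
s=get_state();print(s["t"],s["eef_pos"],s["orientation"],s["q"].round(2))
import bench;print(getattr(bench,"pinch_z",None))
R=np.array(p["R"]);print((-R.T@p["t"]).round(),R[2].round(2))
grip(0)
E
```

```text
jig ((585.0342407226562, -188.89254760742188), (298.9053649902344, 220.5870361328125), 0.5313867926597595)
block ((515.1618041992188, 358.466796875), (51.76020812988281, 70.39630126953125), 51.27043914794922)
2.5417 [ 539.76352365 -188.03645444  329.78462155] [ 3.14136327e+00  3.75926463e-04 -1.43169939e-03] [ 0.24  0.3  -0.    1.82  0.    1.02 -1.34]
-18.8
[ 605. -187.  496.] [-0.24 -0.   -0.97]
```

View pics/w1.png

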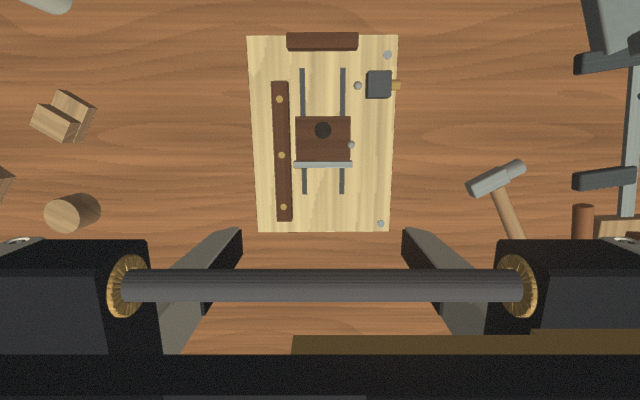

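The wrist view shows the whole jig, with the fence at (282,150) and the stop face at (323,164), track clear. Now I'll measure the board yaw, fence face and stop face from its depth map.

```bash
python3 - <<'E'
from h import *
X=np.load("w1.npz")["X"]
reg=(abs(X[...,0]-585)<165)&(abs(X[...,1]+188)<125)
reg[235:]=False
m=reg&(X[...,2]>10)
print("jig",cv2.minAreaRect(X[m][:,:2].astype(np.float32)))
n=reg&(abs(X[...,2]-18)<6)
print("board z",np.median(X[n][:,2]))
# fence: points top ~38
f=reg&(X[...,2]>34)&(X[...,2]<42)
k,lab,st,c=cv2.connectedComponentsWithStats(f.astype(np.uint8))
for i in range(1,k):
    if st[i,4]>40:
        P=X[lab==i]; print(st[i],P.mean(0).round(1),P.min(0).round(1),P.max(0).round(1),cv2.minAreaRect(P[:,:2].astype(np.float32)))
E
```

```text
jig ((584.6365966796875, -188.81033325195312), (300.1273498535156, 221.1748046875), 0.1309642642736435)
board z 17.89006356872061
[ 286   32   73   17 1221] [ 720.8 -187.8   39.4] [ 710.8 -237.9   34.1] [ 731.5 -138.3   41.9] ((721.255615234375, -188.10708618164062), (20.61360740661621, 99.66979217529297), 0.17161935567855835)
[ 271   81   21  141 2273] [ 569.6 -127.    37.9] [ 459.4 -139.4   34. ] [ 668.3 -114.2   40.9] ((563.8103637695312, -126.82028198242188), (208.99778747558594, 24.35280990600586), 0.3049539029598236)
[391  80  10  10  87] [ 663.4 -293.2   37.1] [ 657.4 -299.2   34.1] [ 669.8 -287.    39.3] ((663.6380615234375, -293.1050109863281), (12.09139633178711, 12.44611930847168), 88.89148712158203)
[ 293  116   62   52 2681] [ 581.6 -189.2   36.6] [ 545.3 -235.9   34. ] [ 620.2 -143.9   41.4] ((582.749755859375, -189.920654296875), (91.91326904296875, 74.90270233154297), 89.97052001953125)
```

```bash
cat >> h.py <<'E'
import bench
D=[np.pi,0,0.0035]
E
python3 - <<'E'
from h import *
goto([512,-189,110],D)
movel([512,-189,26])
f0=get_state()["ft_force"]
movel([612,-189,26],velocity=100)
s=get_state();print(s["t"],s["eef_pos"].round(1),(s["ft_force"]-f0).round(1))
x=612
while x<640:
    x+=1.5; movel([x,-189,26],velocity=40)
    s=get_state();f=s["ft_force"]-f0;print(x,s["eef_pos"].round(1),f.round(1))
    if x>622 and f[0]<-14: break
print(s["t"])
E
```

```text
6.7417 [ 611.9 -189.1   26. ] [-1.8  0.5  0.2]
613.5 [ 612.8 -189.1   26. ] [-3.8  0.6  2. ]
615.0 [ 613.1 -189.1   25.9] [-6.4  0.9  5.6]
616.5 [ 613.4 -189.1   25.8] [-9.9  1.1  8.1]
618.0 [ 613.7 -189.1   25.8] [-13.6   1.5  10.7]
619.5 [ 613.8 -189.1   25.7] [-17.5   1.9  13.7]
621.0 [ 615.4 -189.1   25.7] [-16.2   1.6  12.6]
622.5 [ 619.2 -189.1   25.7] [-10.7  -0.1   5.2]
624.0 [ 622.7 -189.    25.7] [-4.6 -0.   1.2]
625.5 [ 625.6 -189.    25.8] [-3.5  0.7 -0.3]
627.0 [ 625.6 -189.1   25.8] [-7.6  0.5  2.4]
628.5 [ 625.7 -189.    25.8] [-11.3   0.5   6.9]
630.0 [ 625.7 -189.    25.8] [-16.2   0.2  10.2]
9.7417
```

```bash
python3 - <<'E'
from h import *
movel([600,-189,26]); movel([600,-189,150])
goto([450,-187,330],D)
p=grab_frame("wrist");X=cloud(p)
f=(X[...,2]>30)&(X[...,2]<42)&(abs(X[...,0]-625)<30)&(abs(X[...,1]+188)<40)
print("stop face x",np.percentile(X[f][:,0],[0,1,3]))
save(p,"w2.png")
goto([515,357,200],[np.pi,0,-0.676])
grip(85)
p=grab_frame("wrist");X=cloud(p)
np.savez("w3.npz",X=X,img=p["img"])
save(p,"w3.png")
m=(X[...,2]>40)&(X[...,2]<56)&(abs(X[...,0]-514)<60)&(abs(X[...,1]-356)<60)
P=X[m][:,:2].astype(np.float32);print("block",m.sum(),cv2.minAreaRect(P),P.mean(0))
print(get_state()["t"],[(r["rect"],r["conf"]) for r in spot_in(p,"block_mid")])
E
python3 -c "
import cv2,numpy as np
a=cv2.imread('pics/w2.png');b=cv2.imread('pics/w3.png')
cv2.imwrite('pics/c2.png',cv2.resize(np.hstack([a,b]),(800,250),interpolation=cv2.INTER_AREA))"
```

```text
stop face x [633.6392258  634.17772148 634.31274509]
block 2877 ((515.1349487304688, 358.87091064453125), (49.96527862548828, 69.74775695800781), 51.61697769165039) [516.3009  358.02496]
15.5 [([296.7, 154.3, 51.1, 67.6], 0.94), ([194.2, 304.0, 51.7, 51.6], 0.9), ([254.7, 301.6, 70.5, 35.7], 0.88)]
```

View pics/c2.png

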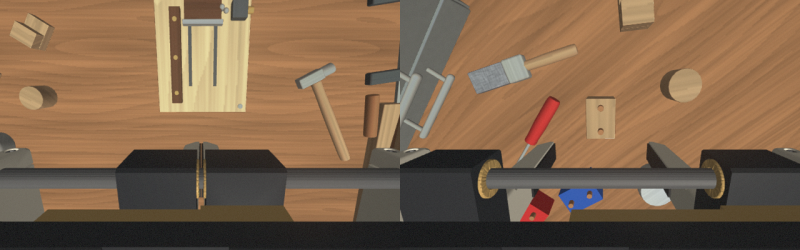

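The left half shows the stop home, its face measured at x=634.2. The right half shows the pale pinned block at (600,118) between the fingers, with the driver handle at (542,120), so I'll open less and grip.

```bash
python3 - <<'E'
from h import *
grip(70)
goto([515.1,358.9,110],[np.pi,0,-0.670])
movel([515.1,358.9,23],velocity=100)
grip(0)
s=get_state();print(s["finger_gap"],s["finger_force"],s["eef_pos"].round(1))
movel([515.1,358.9,160])
goto([590,-173,160],D)
s=get_state();print(s["t"],s["finger_gap"],s["eef_pos"].round(1))
movel([590,-173,50],velocity=100)
wait(0.2);f0=get_state()["ft_force"];z=50
while z>36:
    z-=1; movel([590,-173,z],velocity=30)
    s=get_state();f=s["ft_force"]-f0
    if f[2]>4: break
print(z,s["eef_pos"].round(1),s["orientation"].round(4),f.round(1),f0.round(1),s["finger_gap"],s["t"])
np.savez("st.npz",f0=f0,z=z)
E
```

```text
49.86776636498435 29.9993759393692 [515.1 359.   23.4]
20.9917 49.62939542180376 [ 590.4 -171.7  159.8]
41 [ 590.1 -173.    41.4] [ 3.1416e+00 -4.0000e-04  3.5000e-03] [-0.7 -0.5  5.9] [-0.3 -0.1 -1.3] 49.892757483937004 24.6917
```

```bash
python3 - <<'E'
from h import *
d=np.load("st.npz");f0=d["f0"];z=float(d["z"])
c=np.array([590.,-173.])
movel([596,-167,z],velocity=60); c=np.array([596.,-167.])
for i in range(40):
    s=get_state();f=s["ft_force"]-f0
    print(c,s["eef_pos"].round(1),f.round(1),round(s["finger_gap"],1))
    need=np.array([f[0]>-15,f[1]>-15])
    if not need.any() or (c>[613,-150]).any(): break
    c=c+0.8*need
    movel([*c,z],velocity=30)
wait(0.3);s=get_state();print(s["eef_pos"].round(1),s["orientation"].round(4),(s["ft_force"]-f0).round(1),s["wrist_torque"],s["t"])
p=grab_frame("wrist");save(p,"w4.png");b=grab_frame("top");
X=cloud(p);np.savez("w4.npz",X=X)
cv2.imwrite("pics/c4.png",np.hstack([p["img"][:,160:480],cv2.resize(b["img"][150:230,365:429],(320,400),interpolation=cv2.INTER_CUBIC)])[:,:,::-1])
np.savez("c.npz",c=c)
E
```

```text
[ 596. -167.] [ 596.4 -167.    41.4] [-0.5  1.1  6.3] 49.9
[ 596.8 -166.2] [ 596.5 -166.9   41.4] [-2.  -2.6  7.4] 49.9
[ 597.6 -165.4] [ 596.9 -166.6   41.4] [-3.4 -3.3  8.6] 49.8
[ 598.4 -164.6] [ 597.6 -166.    41.4] [-3.9 -3.1  9.8] 50.0
[ 599.2 -163.8] [ 598.4 -165.2   41.4] [-3.2 -3.8  9.7] 49.9
[ 600. -163.] [ 599.  -164.6   41.4] [-4.3 -3.4  9.8] 50.0
[ 600.8 -162.2] [ 599.  -164.6   41.4] [-6.8 -6.3 11.3] 49.7
[ 601.6 -161.4] [ 599.  -164.6   41.4] [-8.7 -7.1 11.8] 49.9
[ 602.4 -160.6] [ 599.1 -164.5   41.4] [-10.8  -9.   13.3] 49.7
[ 603.2 -159.8] [ 599.1 -164.5   41.4] [-12.4 -11.4  15. ] 49.8
[ 604. -159.] [ 599.3 -164.4   41.5] [-14.4 -13.6  16.6] 49.9
[ 604.8 -158.2] [ 599.4 -164.4   41.5] [-16.3 -15.4  17.8] 49.6
[ 599.4 -164.4   41.5] [ 3.1368e+00  6.9000e-03 -1.3000e-03] [-15.6 -15.7  16.9] [-3.47665761  3.55866549  0.35382354] 28.0333
```

View pics/c4.png

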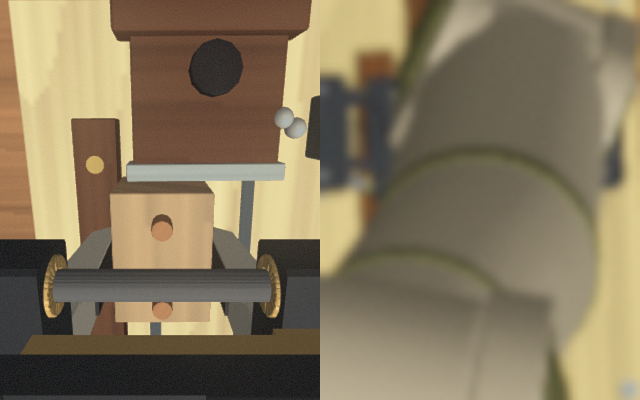

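The block sits against the stop bar at (162,185) and beside the fence at (95,185). Friction could hide a small gap, so I'll ease the down force and x, press on the fence alone, then press on both again.

```bash
python3 - <<'E'
from h import *
f0=np.load("st.npz")["f0"]
def go(x,y,z):
    movel([x,y,z],velocity=30);wait(.15);s=get_state();print([x,y,z],s["eef_pos"].round(2),s["orientation"].round(4),(s["ft_force"]-f0).round(1),round(s["finger_gap"],1),round(s["t"],1))
go(599.4,-164.4,41)
go(599.4,-164.4,42.0)
go(598,-164.4,42.0)
go(598,-158,42.0)
go(598,-157,42.0)
go(602,-157,41.7)
go(604,-157,41.7)
go(605.5,-157,41.7)
go(605.5,-160,41.7)
go(606,-157.5,41.5)
E
```

```text
[599.4, -164.4, 41] [ 599.07 -164.99   41.33] [3.1411e+00 3.0000e-04 2.8000e-03] [-3.  -0.9  9.9] 49.7 28.7
[599.4, -164.4, 42.0] [ 599.3  -164.5    41.78] [3.1414e+00 3.0000e-04 3.5000e-03] [-1.6 -1.7 -0.5] 50.0 29.1
[598, -164.4, 42.0] [ 598.26 -164.51   41.99] [ 3.1414e+00 -4.0000e-04  3.5000e-03] [ 1.  -2.4 -1.3] 50.0 29.5
[598, -158, 42.0] [ 598.3  -164.27   42.28] [ 3.1345e+00 -2.5000e-03 -1.0000e-04] [  0.7 -17.7  -4.9] 49.8 30.0
[598, -157, 42.0] [ 598.29 -164.25   42.32] [ 3.1335e+00 -2.8000e-03 -7.0000e-04] [  0.6 -20.1  -4.9] 49.9 30.4
[602, -157, 41.7] [ 599.35 -164.28   41.83] [ 3.1345e+00  2.3000e-03 -1.1000e-03] [ -6.2 -21.2   1.1] 49.6 30.9
[604, -157, 41.7] [ 599.5  -164.26   41.74] [ 3.1351e+00  5.3000e-03 -1.5000e-03] [-11.5 -20.8   4.2] 49.9 31.3
[605.5, -157, 41.7] [ 599.56 -164.24   41.73] [ 3.1356e+00  7.7000e-03 -2.0000e-03] [-14.8 -20.6   8.3] 50.0 31.7
[605.5, -160, 41.7] [ 599.59 -164.39   41.67] [ 3.1388e+00  8.5000e-03 -7.0000e-04] [-14.7 -12.9  10.8] 50.0 32.1
[606, -157.5, 41.5] [ 599.62 -164.28   41.71] [ 3.1364e+00  8.5000e-03 -2.1000e-03] [-15.6 -19.8  10.9] 49.7 32.5
```

```bash
python3 - <<'E'
from h import *
f0=np.load("st.npz")["f0"]
def go(x,y,z,o=None):
    movel([x,y,z],o,velocity=30);wait(.15);s=get_state();print([x,y,z],s["eef_pos"].round(2),s["orientation"].round(4),(s["ft_force"]-f0).round(1),round(s["finger_gap"],1),round(s["t"],1))
go(599.4,-164.6,41.8,D)
go(598.5,-165.2,41.8)
go(602,-165.2,41.8)
go(604.5,-165.2,41.6)
go(604.5,-163,41.4,[np.pi+.002,-.003,.005])
go(605,-160,41.2,[np.pi+.004,-.007,.008])
go(605.5,-158,41.2,[np.pi+.005,-.008,.009])
wait(0.5);go(605.5,-157.8,41.2)
p=grab_frame("wrist");X=cloud(p)
m=(X[...,2]>62)&(X[...,2]<74)&(abs(X[...,0]-599)<34)&(abs(X[...,1]+164)<23);m[260:]=False
P=X[m];A=np.c_[P[:,:2]-[599,-164],np.ones(len(P))];r=np.linalg.lstsq(A,P[:,2],rcond=None)[0];print("top plane",m.sum(),r)
save(p,"w5.png",(220,130,200,150),4)
E
```

```text
[599.4, -164.6, 41.8] [ 599.3  -164.51   41.71] [3.1415e+00 4.0000e-04 3.7000e-03] [-1.5 -3.1 -0. ] 49.5 33.1
[598.5, -165.2, 41.8] [ 598.84 -164.63   41.81] [-3.1411e+00 -3.0000e-04  4.1000e-03] [ 0.3  0.1 -0.2] 50.1 33.5
[602, -165.2, 41.8] [ 599.48 -164.68   41.55] [-3.1401e+00  4.7000e-03  3.1000e-03] [-7.6  0.8  4.7] 49.8 33.9
[604.5, -165.2, 41.6] [ 599.69 -164.58   41.54] [-3.1392e+00  8.5000e-03  3.1000e-03] [-13.3   1.8  12.8] 49.5 34.3
[604.5, -163, 41.4] [ 599.67 -164.48   41.47] [-3.1394e+00  4.8000e-03  2.9000e-03] [-14.6  -3.9  11.8] 50.0 34.7
[605, -160, 41.2] [ 599.72 -164.37   41.43] [-3.1403e+00  6.0000e-04  3.6000e-03] [-14.6 -11.5  12.2] 49.8 35.1
[605.5, -158, 41.2] [ 599.73 -164.33   41.42] [-3.1413e+00 -1.0000e-04  3.3000e-03] [-16.1 -16.3  12.8] 49.7 35.5
[605.5, -157.8, 41.2] [ 599.78 -164.32   41.44] [-3.1414e+00 -2.0000e-04  3.2000e-03] [-15.5 -16.5  12.8] 50.0 36.4
top plane 5565 [-8.08106395e-04 -2.23323712e-03  6.79548238e+01]
```

View pics/w5.png

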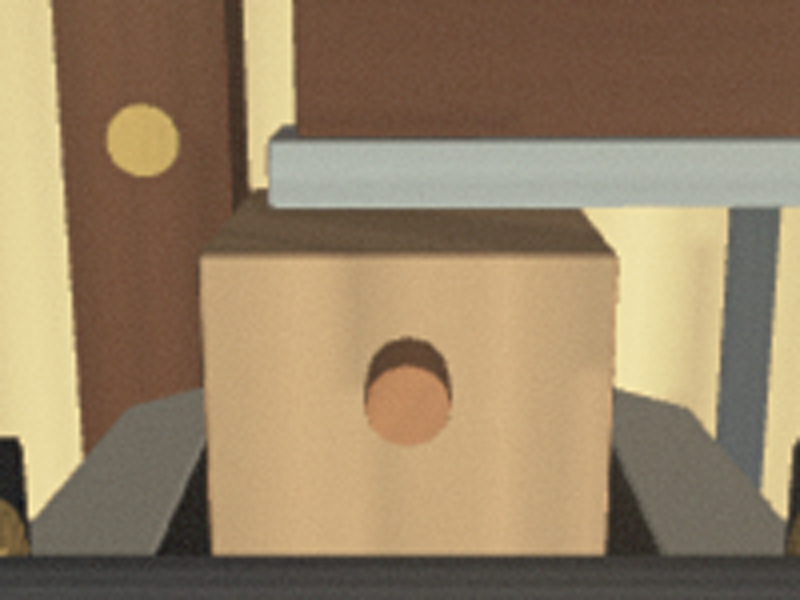

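The close view shows the block's end touching the steel stop face along (430,205), with no gap. Its long side is on the fence at about (235,200). The top is level at 68 mm, and it is pressed with about 16 N on each stop, so I'm handing in.

```bash
python3 -c "
from bench import *
print(close_job())"
```

```text
the job is handed in; nothing more can be done
None
```

The job is handed in at about 36 s: the sliding stop is fully home past its detent, and the block sits pins up and flat in the corner, still held with about 16 N against both the fence and the stop, with the other things left untouched.

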